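# Lay out the ultrasonic welding stack on the setup plate

## Task

Lay out the welding stack on the grey setup plate, in this order: stand the blue converter on the middle of the red mat, then the silver horn centred on top of the round anvil, then the green booster on the bare plate midway between mat and anvil, and last slip the orange clamp ring over the booster's neck so that it lies flat on the shoulder. Each part keeps the side up that it has now, and the spanner, the screwdriver and the bottle stay where they are.

Things in the scene. Friction and masses are not known exactly. Their poses are not given: they have to be found in the camera images.
- converter: Origin: centre of its underside, z up along its axis; round, so its yaw does not matter. Stands upright on the bench at the start. Blue upright can 48 mm in diameter, 60 mm high, with a silver end 28 mm in diameter on top up to 74 mm and a 4 mm stud above (78 mm in all). About 0.4 kg. Grip it by the blue can.
- horn: Origin: centre of its underside, z up along its axis; round, so its yaw does not matter. Stands upright on the bench at the start. Silver stepped cylinder: foot 44 mm in diameter and 24 mm high, then a small taper to a stem 24 mm in diameter up to 56 mm. About 0.15 kg. Grip it by the stem (clear of the taper from 28 mm up).
- booster: Origin: centre of its underside, z up along its axis; round, so its yaw does not matter. Stands upright on the bench at the start. Green stepped cylinder: foot 48 mm in diameter and 30 mm high, whose flat top is the shoulder, then a neck 28 mm in diameter from 30 to 70 mm. About 0.2 kg. Grip it by the neck.
- ring: Orange clamp ring lying flat on the bench, outside 60 mm, hole 37 mm in diameter, 14 mm high, about 0.06 kg; the same both ways up. Origin: centre of its underside, z up along its axis. Grip it across the outside. It fits loosely (4.5 mm all round) over the booster's neck and then lies on the shoulder, its underside 30 mm above the booster's.
- plate: Fixed grey setup plate, 290 x 90 mm, 8 mm thick, lying on the bench at any yaw. Origin: centre of its underside, on the bench. Its x axis runs along its length; the mat lies at x = -95 mm, the anvil at x = +95 mm, so the plate's centre is midway between them (bare plate, top 8 mm above the bench).
- mat: Fixed red square mat, 70 x 70 mm, 3 mm thick, on one end of the plate. Origin: centre of its underside, 8 mm above the bench; its top is 11 mm above the bench.
- anvil: Fixed round anvil on the other end of the plate: dark flange 76 mm in diameter and 8 mm high, with a bright steel hub 50 mm in diameter whose flat top is 20 mm above the underside. Origin: centre of its underside, 8 mm above the bench; the hub's top is 28 mm above the bench.
- spanner: Bystander: steel spanner lying loose beyond the plate, roughly across the view. Not to be moved.
- screwdriver: Bystander: screwdriver with a yellow handle, lying loose on the robot's left. Not to be moved.
- bottle: Bystander: upright clear bottle with a white cap, 56 mm in diameter, 140 mm high, on the robot's right. Not to be moved.
Not all that is in view belongs to the job. Several things have the shape of the ring; the one meant has the colours described above.

How it is judged:
By the outcome, as a careful person would: the job done as asked, in the order asked, and still so for the second after the job is handed in, with the robot touching nothing.
It also fails if it takes over 104 s, if anything falls off the work surface, if the arm or the gripper's body presses on something with over 40 N, if the wrist force passes 120 N, or if a joint passes its speed limit or range.

## Robot

A 6-joint arm with a two-finger parallel gripper is mounted at the origin on the work surface. World frame = base frame: x ahead of the robot, y to its left, z up, the work surface at z = 0. Lengths are in m, angles in rad, forces in N, time in s.
With the tool pointing down it reaches from about 0.3 to 0.875 m from the base axis. Payload 6.4 kg.
Tool frame: the origin (TCP) lies at the very end of the fingers, on their centre line; the grasp point (between the pads) lies 19 mm behind it; z points along the fingers, y is the line along which they close (so a half turn about z gives the same grasp; the last joint's range is limited). The gripper opens to 85 mm and grips with 20 to 120 N. Pads are 22 mm wide; open, the fingers measure 114 mm over their backs; the gripper's body (76 mm by 85 mm) begins 54 mm behind the grasp point. The pads swing forward as they close: fully open they stand 13 mm farther back than shut.
Start: joints at [1.025, 0.181, 1.607, -0, 1.354, -0.206], TCP at [0.192, 0.542, 0.231] pointing down, gripper open.
Joint ranges: [-2.99, 2.99], [-0.89, 2.07], [0.3, 2.58], [-1.14, 4.28], [0, 2.63], [-3.12, 3.12]. Speed limits (rad/s): [2.57, 2.57, 3.01, 3.14, 3.14, 3.14].

## Interface

Orientations are given as a unit quaternion [w, x, y, z].
In Python, from bench import ctrl gives the robot as it stands.
- The arm moves only by the tool jog_arm, never from a script. Its argument "series" is a list that holds one entry, the list of rows, each a list of 7 numbers: the shift along the tool's x, y, z in mm, then the turn, a rotation vector about the tool's x, y, z in rad, then the finger opening in mm, from 0 to 85.4. In form: [[[tx, ty, tz, rx, ry, rz, gripper], ...]]. A call has exactly 10 rows; each row shifts and turns the commanded pose from where the row before left it, along the tool's axes as they then stand; what a row does not reach is not made up. A row lasts 1/10 s, in which the tool goes at most 50 mm and 8.59 degrees, less where a joint would pass 70% of its speed; a pose out of reach is approached as far as the arm can. A call with a gripper value outside its range is refused whole. The fingers move at their own pace and stop on an object; the grip force is fixed at half the most. Time passes only in rows, so rows that do not move let the fingers close, or fill a call up. It gives the time, the measured TCP pose, the force, the opening and the grip force at its end, in the units of the state.
- ctrl.get_obs(): the state, without advancing time (a new reading comes with each control period).
- ctrl.camera(name): name is "side" or "top"; returns a dict with "frame" (384x512x3 uint8, blue, green, red), "z_map" (384x512 float32, m along the optical axis (not along the pixel's ray), 0 where there is no reading), "fx", "fy", "cx", "cy" (pixels), "xyz" and "rotation" of the camera in the world. Camera axes: x right, y down, z forward; pixel columns grow to the right and rows downward; lengths in m; the calibration is good to about 2 mm. A picture is of the moment at which its call begins.
- ctrl.hand_in(): hands the job in; it is judged then, once.
The state is a dict: "time_s": time; "q": joint angles; "dq": joint speeds; "joint_efforts": joint torques, N m; "eef_pos": TCP position; "eef_rot": TCP orientation; "wrist_force": force on the tool from outside, world axes, zero at the start; "torque": the same for the moment, N m; "opening": opening from 0.0 (shut) to 1.0 (fully open); "grasp_force": force on a finger pad.
Only numpy, scipy, OpenCV 4.12 (cv2) and the standard library are available. Lean on these libraries where they do the work, as an engineer would, in place of code of your own. Each camera call takes 0.05 s, during which the arm holds its last target. There are 200 camera calls.

## Working session

There is one attempt and no reset: what is moved stays moved. The work goes in short steps, Python scripts to look and compute and a tool call to move; the robot and the scene stay as the last step left them, time stands still between calls to the robot, and variables do not carry over. Pictures are saved under pics/ and viewed, at most 14 in all, crops included, and the job is handed in when it is done.

Besides the shell and the picture viewer there is one more tool, called after "Emit:" in YAML: its name, and indented under it one key for each argument. jog_arm: Moves the arm, as the interface text tells. Its arguments: {"type":"object","properties":{"series":{"type":"array"}},"required":["series"]}

```bash
mkdir -p pics; python3 - <<'E'
from bench import ctrl
import cv2,numpy as np,pickle
o=ctrl.get_obs();print({k:np.round(v,3) for k,v in o.items()})
for n in("side","top"):
    c=ctrl.camera(n);pickle.dump(c,open(n+".pkl","wb"))
    print(n,c["fx"],c["cx"],c["cy"],np.round(c["xyz"],3),np.round(c["rotation"],3).tolist())
    cv2.imwrite(f"pics/{n}0.png",cv2.resize(c["frame"],(800,600),interpolation=cv2.INTER_CUBIC))
E
```

```text
{'time_s': np.float64(0.0), 'q': array([ 1.025,  0.182,  1.608,  0.   ,  1.354, -0.206]), 'dq': array([-0.   , -0.002, -0.002,  0.002,  0.002,  0.001]), 'joint_efforts': array([ 1.0000e-03, -4.4489e+01, -3.5133e+01, -0.0000e+00,  9.0000e-03,
        0.0000e+00]), 'eef_pos': array([0.191, 0.542, 0.23 ]), 'eef_rot': array([-0.   ,  0.169,  0.986, -0.001]), 'wrist_force': array([-0.292,  0.082, -0.189]), 'torque': array([-0.023,  0.005, -0.026]), 'grasp_force': np.float64(0.0), 'opening': np.float64(0.998)}
side 411.8123118824308 252.5454834295639 198.5262627615588 [0.552 1.03  1.013] [0.016, -0.026, 0.916, -0.4]
top 363.8812148813934 256.63023885525337 195.97881189386501 [ 0.477 -0.007  1.016] [-0.048, 0.705, -0.705, 0.068]
```

View pics/side0.png

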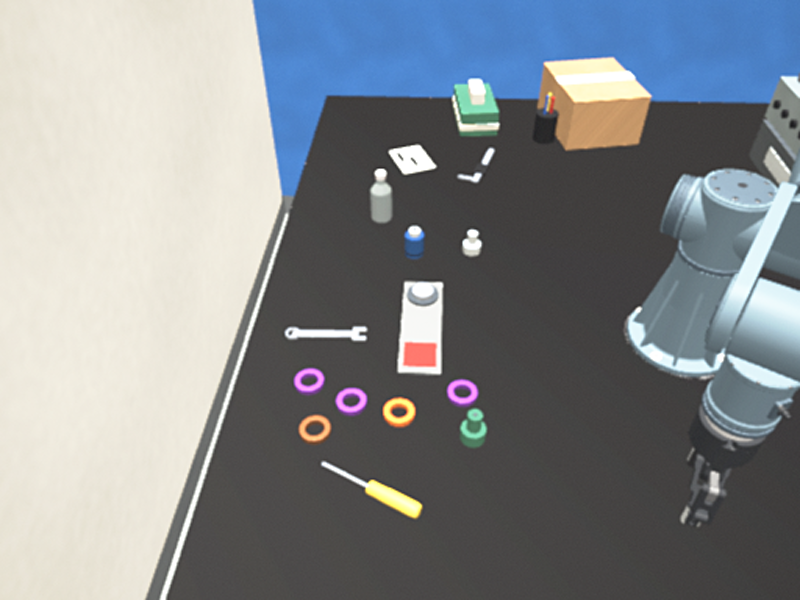

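View pics/top0.png

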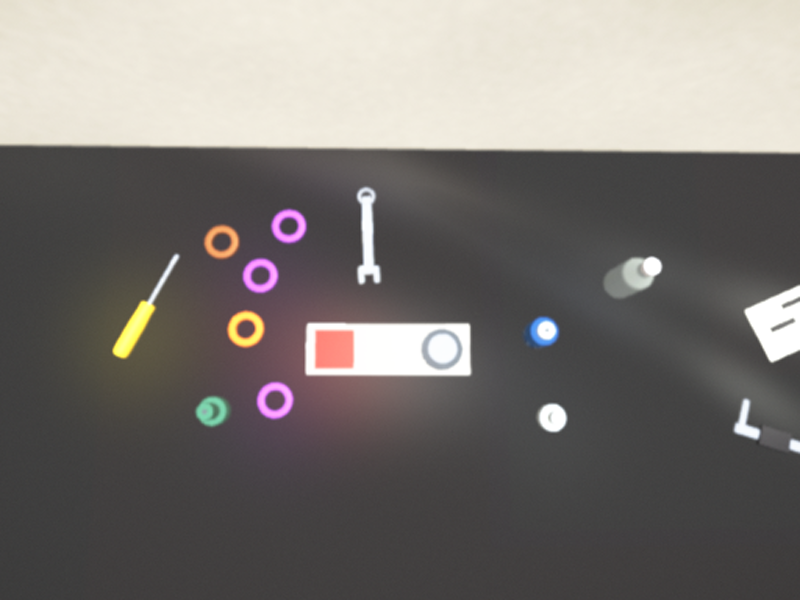

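The side view shows the plate at (421,328), with the mat at (420,355) and the anvil at (423,293). The converter is at (414,241), the horn at (472,244) and the booster at (474,428).

In the top view, the things that could be taken for the ring are (245,329) bright orange, (221,241) duller orange, and the magenta ones at (289,226), (260,275) and (275,400). I'll check the two orange ones in a close crop.

```bash
cat > h.py <<'E'
import numpy as np,cv2,pickle
from scipy.spatial.transform import Rotation as R
def cloud(c):
    z=c["z_map"];v,u=np.indices(z.shape)
    P=np.stack([(u-c["cx"])/c["fx"]*z,(v-c["cy"])/c["fy"]*z,z],-1)
    q=np.asarray(c["rotation"]);M=q if q.ndim==2 else R.from_quat(q[[1,2,3,0]]).as_matrix()
    W=P@M.T+np.asarray(c["xyz"]);W[z==0]=np.nan
    return W
def proj(c,p):
    q=np.asarray(c["rotation"]);M=R.from_quat(q[[1,2,3,0]]).as_matrix()
    a=(np.asarray(p)-c["xyz"])@M
    return a[0]/a[2]*c["fx"]+c["cx"],a[1]/a[2]*c["fy"]+c["cy"]
def blob(W,c,r=.045,lo=.006,hi=.2):
    m=(np.hypot(W[...,0]-c[0],W[...,1]-c[1])<r)&(W[...,2]>lo)&(W[...,2]<hi)
    return W[m],m
E
python3 - <<'E'
from h import *
C={n:pickle.load(open(n+".pkl","rb")) for n in("side","top")}
W={n:cloud(C[n]) for n in C}
px={"conv":(545,330),"horn":(552,418),"boost":(208,411),"ringA":(245,329),"ringB":(221,241),"mat":(334,349),"anvil":(442,349),"bottle":(652,267),"spanner":(368,230),"magenta3":(275,400)}
for k,(u,v) in px.items():
    i,j=int(v*.64),int(u*.64);w=W["top"][i,j]; 
    for n in C:
        b,m=blob(W[n],w,.05 if k!="mat" else .04,.004)
        f=C[n]["frame"][m]
        hsv=cv2.cvtColor(np.median(f,0).astype(np.uint8).reshape(1,1,3),cv2.COLOR_BGR2HSV)[0,0]
        print(k,n,"pt",np.round(w,3),len(b),"mid",np.round((b.min(0)+b.max(0))/2,4),"ext",np.round(np.ptp(b,axis=0),3),"top",np.round(np.percentile(b[:,2],[50,95]),4),hsv)
s=C["side"]["frame"]
a=cv2.resize(s[225:300,170:270],(800,600),interpolation=cv2.INTER_CUBIC)
cv2.imwrite("pics/c1.png",a)
E
```

```text
conv side pt [ 0.594 -0.274  0.071] 217 mid [ 0.5896 -0.2751  0.0417] ext [0.078 0.067 0.075] top [0.047  0.0745] [107 148 134]
conv top pt [ 0.594 -0.274  0.071] 337 mid [ 0.5996 -0.2695  0.042 ] ext [0.062 0.061 0.076] top [0.0597 0.0756] [107 161 241]
horn side pt [ 0.449 -0.285  0.055] 147 mid [ 0.4452 -0.2745  0.0321] ext [0.091 0.069 0.056] top [0.0243 0.0568] [ 54   5 236]
horn top pt [ 0.449 -0.285  0.055] 242 mid [ 0.4476 -0.2769  0.0326] ext [0.076 0.075 0.057] top [0.0258 0.0571] [  0   0 255]
boost side pt [0.461 0.28  0.071] 322 mid [0.4628 0.2834 0.0394] ext [0.087 0.088 0.071] top [0.0315 0.0717] [ 74  98 148]
boost top pt [0.461 0.28  0.071] 314 mid [0.4596 0.2729 0.0384] ext [0.064 0.073 0.069] top [0.0313 0.0711] [ 77 100 192]
ringA side pt [0.605 0.246 0.   ] 229 mid [0.6021 0.242  0.0115] ext [0.089 0.089 0.015] top [0.0129 0.0171] [ 25 142 255]
ringA top pt [0.605 0.246 0.   ] 253 mid [0.597  0.2422 0.0111] ext [0.074 0.078 0.014] top [0.0133 0.0164] [ 26 153 255]
ringB side pt [ 0.767  0.296 -0.002] 234 mid [0.7651 0.2998 0.0112] ext [0.09  0.089 0.014] top [0.0
[... 713 characters left out ...]
0.0745] ext [0.087 0.074 0.141] top [0.0697 0.1382] [ 56  11 161]
bottle top pt [ 0.689 -0.433  0.139] 631 mid [ 0.6895 -0.4296  0.0742] ext [0.053 0.051 0.14 ] top [0.0909 0.1398] [ 51  10 178]
spanner side pt [0.787 0.027 0.006] 122 mid [0.7869 0.0311 0.0085] ext [0.098 0.089 0.009] top [0.0069 0.0113] [  0   0 255]
spanner top pt [0.787 0.027 0.006] 183 mid [0.7877 0.0384 0.0079] ext [0.097 0.069 0.008] top [0.0065 0.0096] [ 98   4 254]
magenta3 side pt [ 0.478  0.187 -0.003] 205 mid [0.4779 0.187  0.012 ] ext [0.089 0.084 0.016] top [0.0134 0.0179] [149 121 255]
magenta3 top pt [ 0.478  0.187 -0.003] 259 mid [0.4783 0.185  0.0122] ext [0.081 0.058 0.016] top [0.0131 0.0167] [149  98 255]
```

View pics/c1.png

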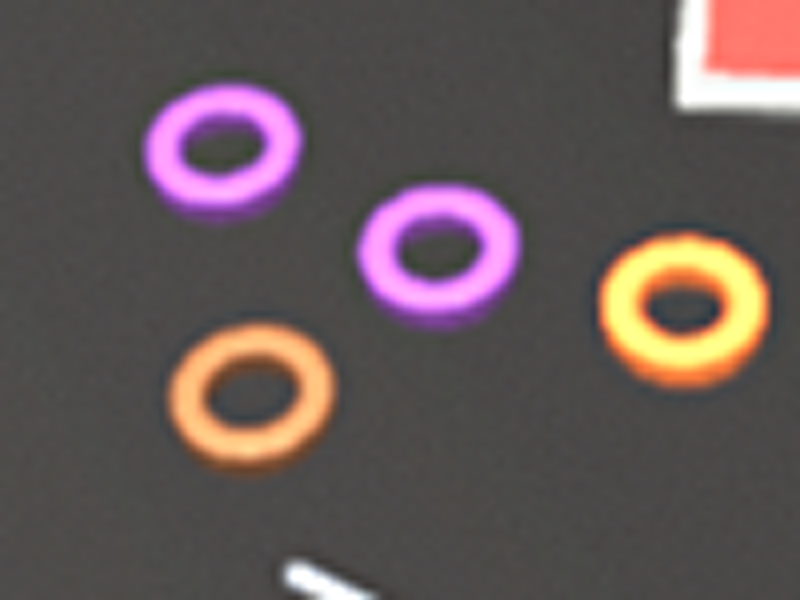

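The crop shows a vivid orange ring at crop (685,305) with true orange sides. A copper or brown ring is at (250,395), and two magenta ones are at (222,145) and (440,250). I'll confirm the colours and fit exact centres next.

```bash
cat >> h.py <<'E'
from scipy.ndimage import binary_dilation
def disc(W,c,r,lo,hi,it=6):
    # centre of a flat round top: mean of points in a height band, iterated
    c=np.array(c[:2],float)
    for _ in range(it):
        m=(np.hypot(W[...,0]-c[0],W[...,1]-c[1])<r)&(W[...,2]>lo)&(W[...,2]<hi)
        p=W[m]; c=p[:,:2].mean(0)
    return c,len(p),np.ptp(p,axis=0)[:2]
parts={"conv":((.59,-.275),.024,.068,.09),"horn":((.449,-.28),.02,.05,.065),"boost":((.461,.28),.02,.064,.08),"ring":((.6,.243),.04,.009,.02),"anvil":((.567,-.103),.035,.024,.036)}
E
python3 - <<'E'
from h import *
C={n:pickle.load(open(n+".pkl","rb")) for n in("side","top")}
W={n:cloud(C[n]) for n in C}
for k,a in parts.items():
    for n in C: 
        c,N,e=disc(W[n],*a); print(k,n,np.round(c,4),N,np.round(e,3))
for n in C:
    w=W[n];f=C[n]["frame"];hsv=cv2.cvtColor(f,cv2.COLOR_BGR2HSV)
    m=((hsv[...,0]<8)|(hsv[...,0]>174))&(hsv[...,1]>80)&(np.hypot(w[...,0]-.567,w[...,1]-.085)<.06)&(w[...,2]>.005)
    r=cv2.minAreaRect(w[m][:,:2].astype(np.float32)*1000);print("mat",n,np.round(w[m].mean(0),4),r)
    m=(abs(w[...,0]-.567)<.07)&(abs(w[...,1]+.01)<.17)&(w[...,2]>.004)&(w[...,2]<.05)
    r=cv2.minAreaRect(w[m][:,:2].astype(np.float32)*1000);print("plate",n,r)
    for k,c in {"A":(.6,.243),"B":(.7655,.297)}.items():
        m=(np.hypot(w[...,0]-c[0],w[...,1]-c[1])<.035)&(w[...,2]>.002)&(w[...,2]<.02)
        h=f[m&(hsv[...,1]>190)];print(k,n,"saturated px",len(h),np.median(h,0) if len(h) else "")
E
```

```text
conv side [ 0.5911 -0.274 ] 30 [0.024 0.03 ]
conv top [ 0.5947 -0.2761] 90 [0.025 0.026]
horn side [ 0.4458 -0.2909] 22 [0.02  0.023]
horn top [ 0.4494 -0.2947] 69 [0.021 0.023]
boost side [0.4594 0.2898] 70 [0.026 0.029]
boost top [0.4621 0.2864] 96 [0.025 0.028]
ring side [0.6014 0.2432] 167 [0.056 0.062]
ring top [0.6039 0.2406] 234 [0.059 0.058]
anvil side [ 0.5658 -0.103 ] 104 [0.044 0.055]
anvil top [ 0.5682 -0.1054] 254 [0.047 0.047]
mat side [0.5655 0.0869 0.0116] ((565.5949096679688, 86.42852783203125), (71.75603485107422, 67.08482360839844), 88.52091979980469)
plate side ((567.776123046875, -10.018600463867188), (336.47027587890625, 136.4713592529297), 89.84661865234375)
A side saturated px 11 [ 58. 117. 238.]
B side saturated px 0 
mat top [0.5678 0.0842 0.0106] ((567.910400390625, 84.35020446777344), (61.83483123779297, 64.03036499023438), 0.5016577243804932)
plate top ((566.209228515625, -9.059539794921875), (133.73768615722656, 336.9717102050781), 0.11246296018362045)
A top saturated px 0 
B top saturated px 0
```

The ring to use is the vivid orange one, top view (245,329); the other is copper/brown. Next I turn the tool square to the world and head for the converter.

Emit:
jog_arm:
  series:
    - [[0,0,0,0,0,-0.113,85],[0,0,0,0,0,-0.113,85],[0,0,0,0,0,-0.113,85],[-10,-20,0,0,0,0,85],[-20,-40,0,0,0,0,85],[-20,-40,0,0,0,0,85],[-20,-40,0,0,0,0,85],[-20,-40,0,0,0,0,85],[-20,-40,0,0,0,0,85],[-20,-40,0,0,0,0,85]]

```text
time_s: 1.1
eef_pos: [0.3216, 0.2804, 0.2311]
eef_rot: [-0.0, 0.0, 1.0, -0.0]
wrist_force: [-0.0, 1.1, 0.2]
opening: 0.995
grasp_force: 0.0
```

Emit:
jog_arm:
  series:
    - [[-21,-43,0,0,0,0,85],[-21,-43,0,0,0,0,85],[-21,-43,0,0,0,0,85],[-21,-43,0,0,0,0,85],[-21,-43,0,0,0,0,85],[-21,-43,0,0,0,0,85],[-21,-43,0,0,0,0,85],[-21,-43,0,0,0,0,85],[-21,-43,0,0,0,0,85],[-21,-43,0,0,0,0,85]]

```text
time_s: 2.1
eef_pos: [0.5314, -0.15, 0.2309]
eef_rot: [-0.0, 0.001, 1.0, 0.0]
wrist_force: [1.3, 0.5, 0.5]
opening: 0.997
grasp_force: 0.0
```

Emit:
jog_arm:
  series:
    - [[-20,-40,0,0,0,0,85],[-20,-40,0,0,0,0,85],[-15,-30,0,0,0,0,85],[-6,-15,10,0,0,0,85],[0,0,30,0,0,0,85],[0,0,40,0,0,0,85],[0,0,40,0,0,0,85],[0,0,10,0,0,0,85],[0,0,0,0,0,0,85],[0,0,0,0,0,0,85]]

```text
time_s: 3.1
eef_pos: [0.593, -0.2738, 0.1032]
eef_rot: [0.001, 0.0, 1.0, -0.001]
wrist_force: [-0.2, -0.5, 0.3]
opening: 0.996
grasp_force: 0.0
```

```bash
python3 - <<'E'
from bench import ctrl
from h import *
c=ctrl.camera("side");f=c["frame"]
o=ctrl.get_obs();print(o["eef_pos"])
u,v=proj(c,o["eef_pos"]);print("tcp px",u,v)
u=int(u);v=int(v);x0,y0=max(u-60,0),max(v-40,0)
print(x0,y0);cv2.imwrite("pics/c2.png",cv2.resize(f[y0:y0+90,x0:x0+120],(800,600),interpolation=cv2.INTER_CUBIC))
E
```

```text
[ 0.59353444 -0.27415529  0.10401654]
tcp px 264.45661879569053 140.82447428920113
204 100
```

View pics/c2.png

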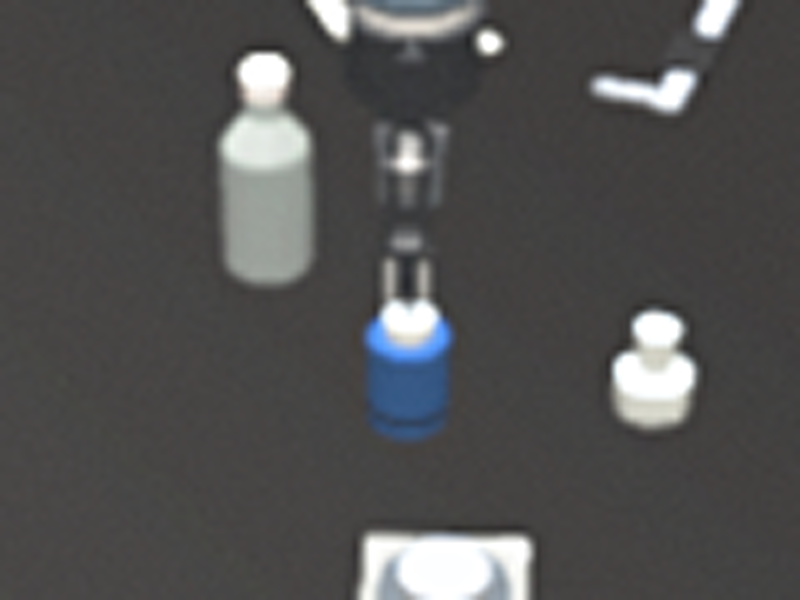

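In the crop the fingers (407,270) line up with the converter (408,370), so x agrees. Now descend and close.

Emit:
jog_arm:
  series:
    - [[0,0,25,0,0,0,85],[0,0,30,0,0,0,85],[0,0,20,0,0,0,85],[0,0,8,0,0,0,85],[0,0,0,0,0,0,70],[0,0,0,0,0,0,40],[0,0,0,0,0,0,40],[0,0,0,0,0,0,40],[0,0,0,0,0,0,40],[0,0,0,0,0,0,40]]

```text
time_s: 4.15
eef_pos: [0.5938, -0.2747, 0.0211]
eef_rot: [0.002, 0.0, 1.0, -0.002]
wrist_force: [-0.7, -2.3, 7.8]
opening: 0.551
grasp_force: 62.1
```

Emit:
jog_arm:
  series:
    - [[0,0,-5,0,0,0,40],[0,0,-15,0,0,0,40],[0,0,-30,0,0,0,40],[0,0,-30,0,0,0,40],[0,10,-10,0,0,0,40],[2,25,0,0,0,0,40],[3,35,0,0,0,0,40],[3,40,0,0,0,0,40],[3,40,0,0,0,0,40],[3,40,0,0,0,0,40]]

```text
time_s: 5.15
eef_pos: [0.5769, -0.0807, 0.1077]
eef_rot: [-0.001, 0.0, 1.0, 0.0]
wrist_force: [0.0, -0.2, -3.0]
opening: 0.553
grasp_force: 62.4
```

Emit:
jog_arm:
  series:
    - [[3,40,0,0,0,0,40],[3,40,0,0,0,0,40],[3,30,0,0,0,0,40],[3,15,0,0,0,0,40],[0,5,0,0,0,0,40],[0,0,10,0,0,0,40],[0,0,20,0,0,0,40],[0,0,15,0,0,0,40],[0,0,0,0,0,0,40],[0,0,0,0,0,0,40]]

```text
time_s: 6.15
eef_pos: [0.5659, 0.046, 0.0626]
eef_rot: [-0.001, 0.001, 1.0, 0.0]
wrist_force: [0.4, -1.1, -4.5]
opening: 0.546
grasp_force: 62.5
```

```bash
python3 - <<'E'
from bench import ctrl
from h import *
for n in("side","top"):
    c=ctrl.camera(n);w=cloud(c);f=c["frame"];hsv=cv2.cvtColor(f,cv2.COLOR_BGR2HSV)
    m=(hsv[...,0]>100)&(hsv[...,0]<120)&(hsv[...,1]>120)&(np.hypot(w[...,0]-.567,w[...,1]-.085)<.06)
    p=w[m];print(n,len(p),np.round(np.percentile(p,[2,50,98],axis=0),4))
o=ctrl.get_obs();print(o["eef_pos"],o["wrist_force"])
E
```

```text
side 67 [[0.5453 0.0429 0.051 ]
 [0.5529 0.0614 0.0925]
 [0.5854 0.0781 0.1324]]Traceback (most recent call last):
  File "<stdin>", line 6, in <module>
    return _quantile_unchecked(
        a, q, axis, out, overwrite_input, method, keepdims, weights)
    return _ureduce(a,
                    func=_quantile_ureduce_func,
    ...<5 lines>...
                    overwrite_input=overwrite_input,
                    method=method)
    r = func(a, **kwargs)
    result = _quantile(arr,
                       quantiles=q,
    ...<2 lines>...
                       out=out,
                       weights=wgt)
    slices_having_nans = np.isnan(arr[-1, ...])
                                  ~~~^^^^^^^^^
IndexError: index -1 is out of bounds for axis 0 with size 0
```

Emit:
jog_arm:
  series:
    - [[-1,15,0,0,0,0,40],[0,18,0,0,0,0,40],[0,6.5,0,0,0,0,40],[0,0,0,0,0,0,40],[0,0,10,0,0,0,40],[0,0,10,0,0,0,40],[0,0,5,0,0,0,40],[0,0,3,0,0,0,40],[0,0,0,0,0,0,40],[0,0,0,0,0,0,40]]

```text
time_s: 7.25
eef_pos: [0.5674, 0.0862, 0.0353]
eef_rot: [-0.0, 0.001, 1.0, 0.0]
wrist_force: [0.1, 0.6, -3.4]
opening: 0.547
grasp_force: 62.7
```

```bash
python3 - <<'E'
from bench import ctrl
from h import *
o=ctrl.get_obs();print(o["eef_pos"],o["wrist_force"])
c=ctrl.camera("side");u,v=proj(c,o["eef_pos"]);x0,y0=int(u)-40,int(v)-30
print(x0,y0);cv2.imwrite("pics/c3.png",cv2.resize(c["frame"][y0:y0+60,x0:x0+80],(800,600),interpolation=cv2.INTER_CUBIC))
E
```

```text
[0.56739972 0.08615598 0.03527222] [ 0.07053301  0.60042442 -3.37417589]
227 191
```

View pics/c3.png

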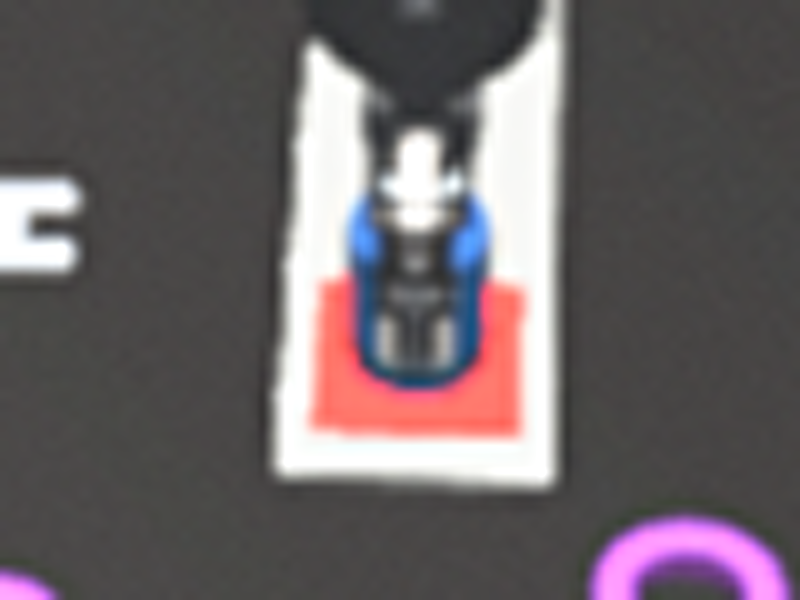

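The converter (418,385) sits laterally centred over the mat (312–522). Set it down, release and rise.

Emit:
jog_arm:
  series:
    - [[0,0,1.5,0,0,0,40],[0,0,1,0,0,0,40],[0,0,0.7,0,0,0,40],[0,0,0,0,0,0,40],[0,0,0,0,0,0,52],[0,0,0,0,0,0,60],[0,0,0,0,0,0,70],[0,0,0,0,0,0,70],[0,0,-5,0,0,0,70],[0,0,-20,0,0,0,70]]

```text
time_s: 8.3
eef_pos: [0.5654, 0.0864, 0.0556]
eef_rot: [-0.002, 0.0, 1.0, 0.0]
wrist_force: [0.5, 0.3, 0.3]
opening: 0.82
grasp_force: 0.0
```

Emit:
jog_arm:
  series:
    - [[0,0,-45,0,0,0,70],[0,0,-40,0,0,0,70],[8,-25,-10,0,0,0,70],[13,-42,0,0,0,0,70],[13,-42,0,0,0,0,70],[13,-42,0,0,0,0,70],[13,-42,0,0,0,0,70],[13,-42,0,0,0,0,70],[13,-42,0,0,0,0,70],[13,-42,0,0,0,0,70]]

```text
time_s: 9.3
eef_pos: [0.4674, -0.2343, 0.1527]
eef_rot: [0.0, 0.0, 1.0, -0.0]
wrist_force: [0.8, -0.0, 0.3]
opening: 0.819
grasp_force: 0.0
```

```bash
python3 - <<'E'
from bench import ctrl
from h import *
for n in("side","top"):
    c=ctrl.camera(n);w=cloud(c)
    for k,a in {"conv":((.567,.0855),.024,.079,.1),"horn":parts["horn"],"boost":parts["boost"]}.items():
        try: print(n,k,*[np.round(x,4) for x in disc(w,*a)])
        except Exception as e: print(n,k,"hidden")
o=ctrl.get_obs();print(o["eef_pos"])
E
```

```text
side conv [0.5658 0.0882] 50 [0.023  0.0265]
side horn [ 0.446 -0.291] 22 [0.0198 0.0227]
side boost [0.4594 0.2897] 70 [0.026  0.0287]
top conv [0.5686 0.0855] 94 [0.026  0.0257]
top horn hidden
top boost [0.4621 0.2863] 94 [0.025  0.0275]
[ 0.46689062 -0.23753515  0.1529679 ]h.py:22: RuntimeWarning: Mean of empty slice.
  p=W[m]; c=p[:,:2].mean(0)
  ret = um.true_divide(
```

Emit:
jog_arm:
  series:
    - [[9,-25,10,0,0,0,60],[7,-20,20,0,0,0,60],[3,-10,30,0,0,0,60],[0,0,30,0,0,0,60],[0,0,23,0,0,0,60],[0,0,9,0,0,0,60],[0,0,0,0,0,0,40],[0,0,0,0,0,0,18],[0,0,0,0,0,0,18],[0,0,0,0,0,0,18]]

```text
time_s: 10.4
eef_pos: [0.4502, -0.2885, 0.0318]
eef_rot: [0.001, 0.0, 1.0, -0.001]
wrist_force: [-0.3, -0.3, 4.6]
opening: 0.259
grasp_force: 58.7
```

```bash
python3 - <<'E'
from bench import ctrl
from h import *
o=ctrl.get_obs();print(o["eef_pos"],o["opening"],o["wrist_force"],o["torque"])
c=ctrl.camera("side");w=cloud(c);print(*[np.round(x,4) for x in disc(w,(.446,-.291),.02,.045,.065)])
o=ctrl.get_obs();print(o["eef_pos"])
x0,y0=260,125
print(proj(c,o["eef_pos"]));cv2.imwrite("pics/c4.png",cv2.resize(c["frame"][y0:y0+60,x0:x0+80],(800,600),interpolation=cv2.INTER_CUBIC))
E
```

```text
[ 0.45017962 -0.28849757  0.03184701] 0.2594428859632568 [-0.32706072 -0.34594835  4.62961934] [ 0.04669356 -0.05211919  0.01341618]
[ 0.4497 -0.2667] 25 [0.0204 0.0151]
[ 0.45017209 -0.28849371  0.03181488]
(np.float64(300.6885312802541), np.float64(154.85933052429283))
```

View pics/c4.png

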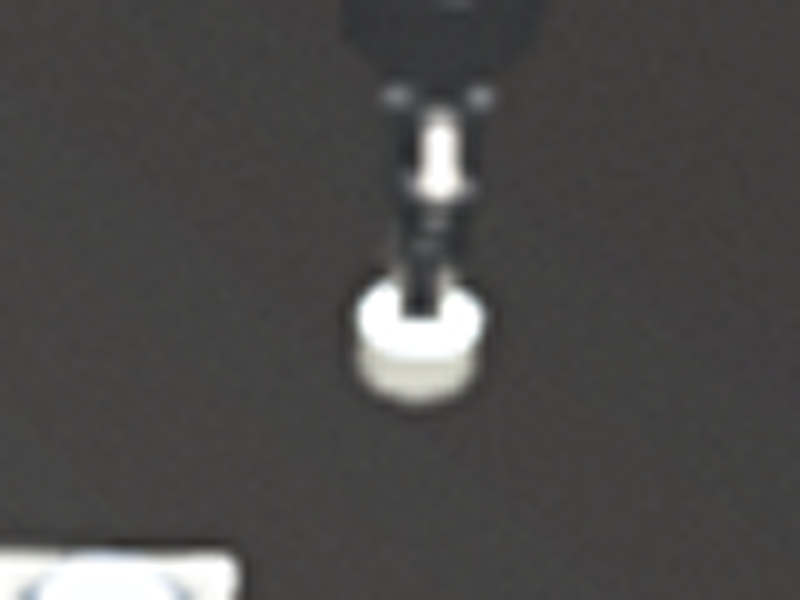

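The horn is well held: fingers at (420,290), foot centre at (419,370). Lift and carry it over the anvil.

Emit:
jog_arm:
  series:
    - [[0,0,-10,0,0,0,18],[0,0,-25,0,0,0,18],[0,0,-30,0,0,0,18],[-7,14.5,-5,0,0,0,18],[-20,30,0,0,0,0,18],[-25,40,0,0,0,0,18],[-25,40,0,0,0,0,18],[-25,40,0,0,0,0,18],[-10,15,0,0,0,0,18],[-5,5,0,0,0,0,18]]

```text
time_s: 11.45
eef_pos: [0.5663, -0.0999, 0.0994]
eef_rot: [-0.001, -0.001, 1.0, 0.0]
wrist_force: [0.3, 0.6, -2.0]
opening: 0.258
grasp_force: 59.1
```

Emit:
jog_arm:
  series:
    - [[0,0,0,0,0,0,18],[0,0,10,0,0,0,18],[0,0,15,0,0,0,18],[0,0,8,0,0,0,18],[0,0,3,0,0,0,18],[0,0,0,0,0,0,18],[0,0,0,0,0,0,18],[0,0,0,0,0,0,18],[0,0,0,0,0,0,18],[0,0,0,0,0,0,18]]

```text
time_s: 12.45
eef_pos: [0.5664, -0.1032, 0.0645]
eef_rot: [0.0, 0.0, 1.0, -0.0]
wrist_force: [0.8, -0.1, -1.3]
opening: 0.266
grasp_force: 59.1
```

```bash
python3 - <<'E'
from bench import ctrl
from h import *
c=ctrl.camera("side");o=ctrl.get_obs();print(o["eef_pos"],o["wrist_force"])
u,v=proj(c,o["eef_pos"]);x0,y0=int(u)-40,int(v)-25
print(x0,y0,[[(round((a-x0+.5)*10),round((b-y0+.5)*10)) for a,b in [proj(c,p)]] for p in ((.567,-.104,.028),(.567,-.104,.008))])
cv2.imwrite("pics/c5.png",cv2.resize(c["frame"][y0:y0+60,x0:x0+80],(800,600),interpolation=cv2.INTER_CUBIC))
E
```

```text
[ 0.56633978 -0.1031693   0.06442017] [-0.12537709 -0.32300015 -0.95948556]
230 152 [[(402, 338)], [(401, 379)]]
```

View pics/c5.png

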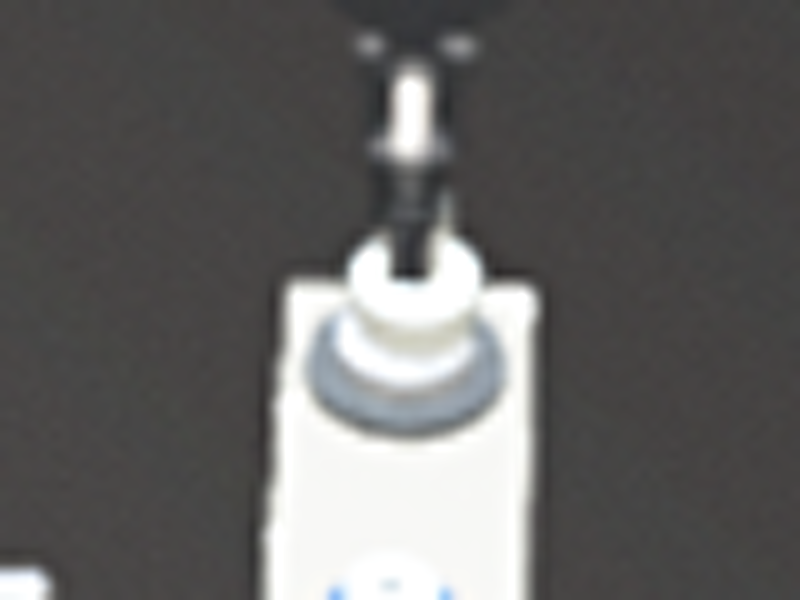

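The horn foot (348–482, centre 415) is right of the flange centre (405), which is about 3 mm toward −x. Correct that and lower.

Emit:
jog_arm:
  series:
    - [[-3,-0.8,0,0,0,0,18],[0,0,0,0,0,0,18],[0,0,2,0,0,0,18],[0,0,1,0,0,0,18],[0,0,1,0,0,0,18],[0,0,0.4,0,0,0,18],[0,0,0,0,0,0,18],[0,0,0,0,0,0,18],[0,0,0,0,0,0,18],[0,0,0,0,0,0,18]]

```text
time_s: 13.5
eef_pos: [0.5691, -0.1039, 0.0599]
eef_rot: [-0.0, 0.0, 1.0, 0.0]
wrist_force: [-2.6, 1.5, 4.2]
opening: 0.26
grasp_force: 59.7
```

```bash
python3 - <<'E'
from bench import ctrl
from h import *
c=ctrl.camera("side");o=ctrl.get_obs();print(o["eef_pos"],o["wrist_force"])
x0,y0=230,152
cv2.imwrite("pics/c6.png",cv2.resize(c["frame"][y0:y0+60,x0:x0+80],(800,600),interpolation=cv2.INTER_CUBIC))
E
```

```text
[ 0.5690668  -0.10391849  0.05985482] [-2.11677291  0.41468013  4.05926341]
```

View pics/c6.png

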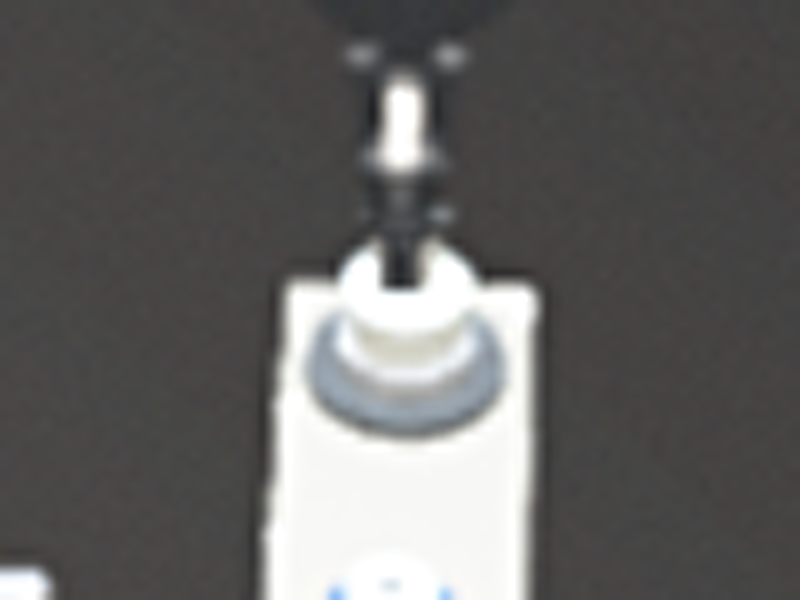

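The horn foot (338–478, centre 408) is on the hub, the flange centre is 405, and the wrist shows light contact. Release and rise.

Emit:
jog_arm:
  series:
    - [[0,0,0,0,0,0,30],[0,0,0,0,0,0,45],[0,0,0,0,0,0,55],[0,0,0,0,0,0,55],[0,0,-5,0,0,0,55],[0,0,-20,0,0,0,55],[0,0,-40,0,0,0,55],[0,0,-35,0,0,0,55],[8,20,0,0,0,0,55],[12,40,0,0,0,0,55]]

```text
time_s: 14.55
eef_pos: [0.5506, -0.0455, 0.1617]
eef_rot: [0.002, 0.002, 1.0, -0.001]
wrist_force: [0.6, 2.0, -1.2]
opening: 0.647
grasp_force: 0.0
```

Emit:
jog_arm:
  series:
    - [[12,42,0,0,0,0,55],[12,42,0,0,0,0,55],[12,42,0,0,0,0,55],[12,42,0,0,0,0,55],[12,42,0,0,0,0,55],[12,42,0,0,0,0,55],[8,42,0,0,0,0,55],[8,25,0,0,0,0,55],[0,13,0,0,0,0,55],[0,0,0,0,0,0,55]]

```text
time_s: 15.55
eef_pos: [0.4611, 0.2893, 0.1596]
eef_rot: [0.0, -0.001, 1.0, -0.0]
wrist_force: [0.9, -0.4, -0.3]
opening: 0.65
grasp_force: 0.0
```

```bash
python3 - <<'E'
from bench import ctrl
from h import *
for n in("side","top"):
    c=ctrl.camera(n);w=cloud(c)
    for k,a in {"conv":((.567,.0855),.024,.079,.1),"horn":((.567,-.104),.02,.078,.095),"boost":parts["boost"],"anvil":((.567,-.104),.035,.0,.02)}.items():
        b=disc(w,*a,it=4); print(n,k,*[np.round(x,4) for x in b])
o=ctrl.get_obs();print(o["eef_pos"])
E
```

```text
side conv [0.5662 0.0888] 51 [0.0229 0.0307]
side horn [ 0.5653 -0.1023] 26 [0.0182 0.0196]
side boost [0.4596 0.29  ] 70 [0.0257 0.0297]
side anvil [ 0.5712 -0.0669] 189 [0.0657 0.0566]
top conv [0.5686 0.0855] 94 [0.0261 0.0253]
top horn [ 0.5687 -0.1047] 68 [0.0211 0.0231]h.py:22: RuntimeWarning: Mean of empty slice.
  p=W[m]; c=p[:,:2].mean(0)
  ret = um.true_divide(
Traceback (most recent call last):
  File "h.py", line 23, in disc
    return c,len(p),np.ptp(p,axis=0)[:2]
                    ~~~~~~^^^^^^^^^^
ValueError: zero-size array to reduction operation maximum which has no identity
```

Emit:
jog_arm:
  series:
    - [[0,-0.5,15,0,0,0,55],[0,0,30,0,0,0,55],[0,0,35,0,0,0,55],[0,0,30,0,0,0,55],[0,0,14,0,0,0,55],[0,0,0,0,0,0,45],[0,0,0,0,0,0,22],[0,0,0,0,0,0,22],[0,0,0,0,0,0,22],[0,0,0,0,0,0,22]]

```text
time_s: 16.65
eef_pos: [0.4625, 0.2879, 0.0371]
eef_rot: [0.001, 0.0, 1.0, 0.0]
wrist_force: [-0.1, -0.9, 3.2]
opening: 0.309
grasp_force: 59.6
```

Emit:
jog_arm:
  series:
    - [[0,0,-10,0,0,0,22],[0,0,-30,0,0,0,22],[0,-10,-30,0,0,0,22],[0,-30,0,0,0,0,22],[0,-40,0,0,0,0,22],[0,-45,0,0,0,0,22],[0,-45,0,0,0,0,22],[0,-45,0,0,0,0,22],[0,-45,0,0,0,0,22],[0,-25,0,0,0,0,22]]

```text
time_s: 17.65
eef_pos: [0.4611, -0.0001, 0.1065]
eef_rot: [0.0, 0.001, 1.0, -0.0]
wrist_force: [0.8, 0.2, -2.7]
opening: 0.311
grasp_force: 59.8
```

Emit:
jog_arm:
  series:
    - [[-10,-9,0,0,0,0,22],[-25,-3.5,0,0,0,0,22],[-35,0,0,0,0,0,22],[-25,0,0,0,0,0,22],[-10,0,0,0,0,0,22],[0,0,10,0,0,0,22],[0,0,25,0,0,0,22],[0,0,15,0,0,0,22],[0,0,5,0,0,0,22],[0,0,0,0,0,0,22]]

```text
time_s: 18.65
eef_pos: [0.5647, -0.0096, 0.0496]
eef_rot: [-0.001, 0.0, 1.0, 0.0]
wrist_force: [-0.2, -0.9, -2.2]
opening: 0.311
grasp_force: 59.8
```

```bash
python3 - <<'E'
from bench import ctrl
from h import *
c=ctrl.camera("side");o=ctrl.get_obs();print(o["eef_pos"],o["wrist_force"])
x0,y0=230,165
cv2.imwrite("pics/c7.png",cv2.resize(c["frame"][y0:y0+75,x0:x0+100],(800,600),interpolation=cv2.INTER_CUBIC))
E
```

```text
[ 0.56574482 -0.00980716  0.05062139] [ 1.40990662  0.23291595 -2.58478826]
```

View pics/c7.png

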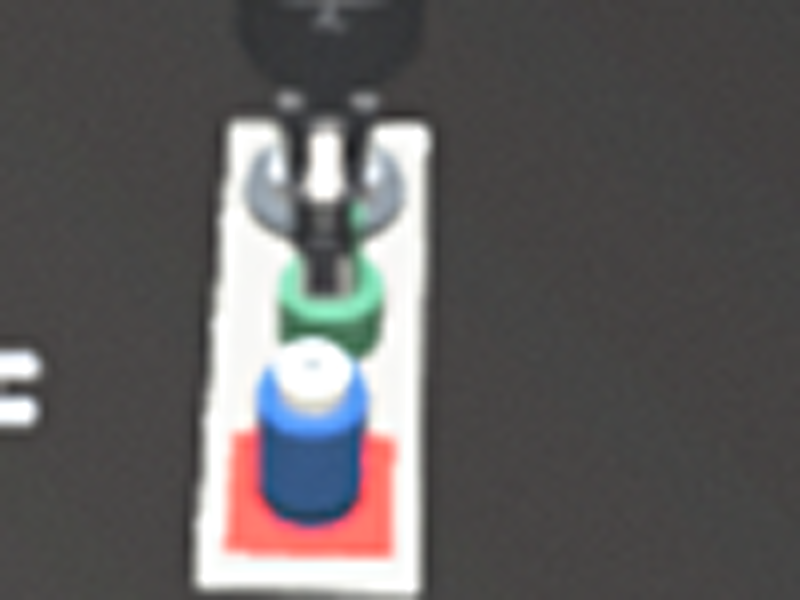

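The booster foot (278–384, centre 331) is about 4.5 mm to −x of the plate's midline (about 319). The converter is centred on the mat. Shift and re-check before setting down.

Emit:
jog_arm:
  series:
    - [[-2,0,0,0,0,0,22],[-2.5,0,0,0,0,0,22],[0,0,0,0,0,0,22],[0,0,2,0,0,0,22],[0,0,1,0,0,0,22],[0,0,0,0,0,0,22],[0,0,0,0,0,0,22],[0,0,0,0,0,0,22],[0,0,0,0,0,0,22],[0,0,0,0,0,0,22]]

```text
time_s: 19.7
eef_pos: [0.5707, -0.01, 0.0477]
eef_rot: [0.0, 0.0, 1.0, -0.0]
wrist_force: [0.5, -0.2, -2.9]
opening: 0.309
grasp_force: 59.8
```

```bash
python3 - <<'E'
from bench import ctrl
from h import *
c=ctrl.camera("side");o=ctrl.get_obs();print(o["eef_pos"],o["wrist_force"])
x0,y0=230,165
cv2.imwrite("pics/c8.png",cv2.resize(c["frame"][y0:y0+75,x0:x0+100],(800,600),interpolation=cv2.INTER_CUBIC))
E
```

```text
[ 0.57069575 -0.00995593  0.04770796] [-0.25149086 -0.20088954 -2.17600757]
```

View pics/c8.png

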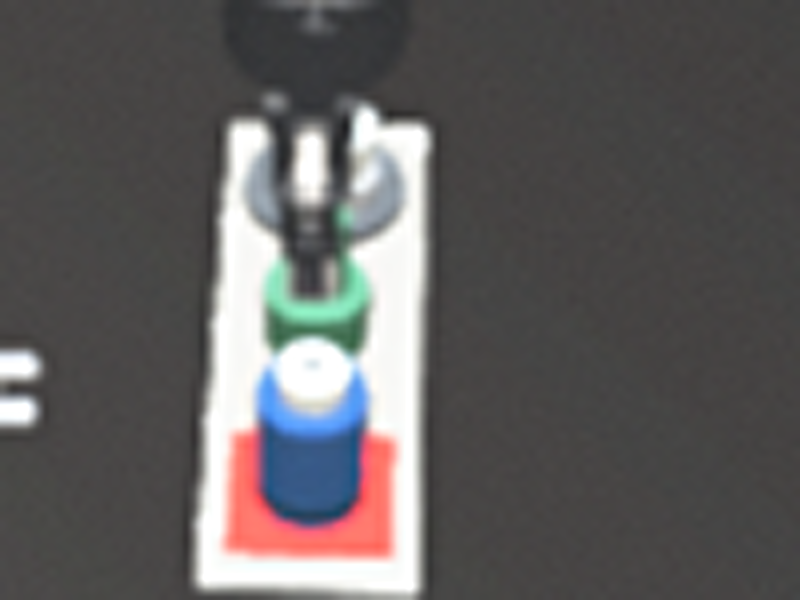

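The booster foot (265–370, centre 318) is now on the midline. Set down and release.

Emit:
jog_arm:
  series:
    - [[0.5,0.3,1,0,0,0,22],[0,0,1,0,0,0,22],[0,0,0.7,0,0,0,22],[0,0,0,0,0,0,22],[0,0,0,0,0,0,32],[0,0,0,0,0,0,45],[0,0,0,0,0,0,50],[0,0,0,0,0,0,50],[0,0,-10,0,0,0,50],[0,0,-40,0,0,0,50]]

```text
time_s: 20.75
eef_pos: [0.5667, -0.009, 0.0918]
eef_rot: [-0.004, 0.001, 1.0, 0.001]
wrist_force: [1.0, -0.1, 0.3]
opening: 0.585
grasp_force: 0.0
```

Emit:
jog_arm:
  series:
    - [[0,0,-40,0,0,0,75],[0,5,-35,0,0,0,75],[-3,20,0,0,0,0,75],[-5,40,0,0,0,0,75],[-6,45,0,0,0,0,75],[-6,45,0,0,0,0,75],[-6,45,0,0,0,0,75],[-4,35,0,0,0,0,75],[-2,16,0,0,0,0,75],[0,0,0,0,0,0,75]]

```text
time_s: 21.75
eef_pos: [0.6023, 0.2434, 0.1704]
eef_rot: [0.0, -0.001, 1.0, 0.0]
wrist_force: [0.6, -0.5, 0.5]
opening: 0.879
grasp_force: 0.0
```

```bash
python3 - <<'E'
from bench import ctrl
from h import *
for n in("side","top"):
    c=ctrl.camera(n);w=cloud(c)
    for k,a in {"conv":((.567,.0855),.024,.079,.1),"horn":((.567,-.104),.02,.078,.095),"boost":((.567,-.0095),.02,.07,.09),"ring":parts["ring"]}.items():
        try: print(n,k,*[np.round(x,4) for x in disc(w,*a,it=4)])
        except ValueError: print(n,k,"hidden")
o=ctrl.get_obs();print(o["eef_pos"])
E
```

```text
side conv [0.5657 0.0887] 51 [0.0231 0.0291]
side horn [ 0.5601 -0.1038] 12 [0.0074 0.0214]
side boost [ 0.5611 -0.0061] 26 [0.0136 0.0279]
side ring [0.6014 0.2429] 173 [0.0562 0.0611]
top conv [0.5686 0.0855] 94 [0.0261 0.0253]
top horn [ 0.5686 -0.1046] 69 [0.0211 0.0235]
top boost [ 0.569  -0.0097] 88 [0.0263 0.0234]
top ring [0.5975 0.2402] 180 [0.0478 0.0582]
[0.60232193 0.24065448 0.17013995]
```

Emit:
jog_arm:
  series:
    - [[-0.5,0.8,20,0,0,0,75],[0,0,40,0,0,0,75],[0,0,45,0,0,0,75],[0,0,35,0,0,0,75],[0,0,17,0,0,0,75],[0,0,5,0,0,0,75],[0,0,3,0,0,0,75],[0,0,2,0,0,0,75],[0,0,0,0,0,0,75],[0,0,0,0,0,0,75]]

```text
time_s: 22.85
eef_pos: [0.6039, 0.2424, 0.0045]
eef_rot: [0.001, 0.0, 1.0, 0.0]
wrist_force: [-1.2, -0.6, -0.2]
opening: 0.878
grasp_force: 0.0
```

```bash
python3 - <<'E'
from bench import ctrl
from h import *
c=ctrl.camera("side");o=ctrl.get_obs();print(o["eef_pos"],o["wrist_force"])
u,v=proj(c,o["eef_pos"]);x0,y0=int(u)-30,int(v)-25;print(x0,y0,u,v)
cv2.imwrite("pics/c9.png",cv2.resize(c["frame"][y0:y0+45,x0:x0+60],(800,600),interpolation=cv2.INTER_CUBIC))
E
```

```text
[0.6037029  0.24238415 0.00425384] [ 0.78953813  0.41569814 -0.44332438]
224 239 254.22169555329546 264.6472242692535
```

View pics/c9.png

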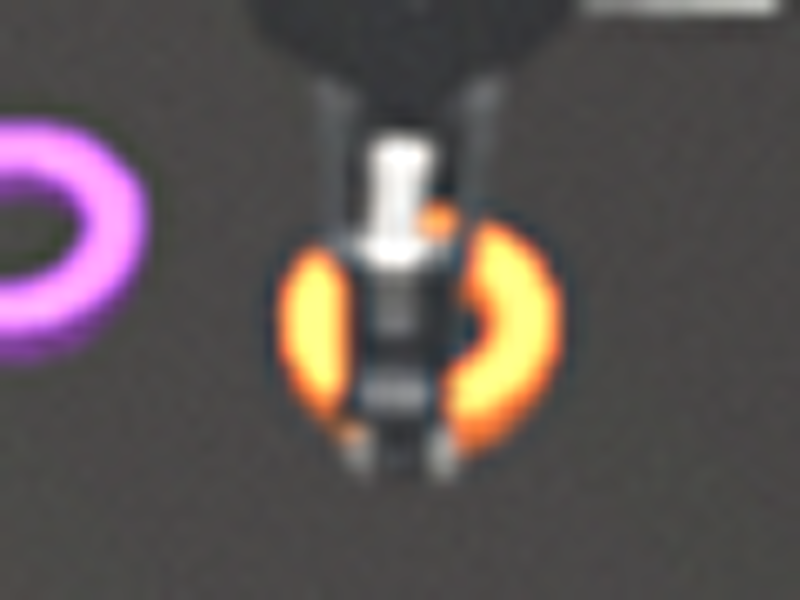

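The ring spans 278–562 (centre 420) and the fingers sit at 400, so the tool is about 4 mm too far in +x. Shift, lower and grip.

Emit:
jog_arm:
  series:
    - [[3.7,0,0,0,0,0,75],[0,0,2,0,0,0,75],[0,0,2,0,0,0,75],[0,0,0,0,0,0,75],[0,0,0,0,0,0,65],[0,0,0,0,0,0,52],[0,0,0,0,0,0,52],[0,0,0,0,0,0,52],[0,0,0,0,0,0,52],[0,0,0,0,0,0,52]]

```text
time_s: 23.9
eef_pos: [0.5998, 0.2422, -0.0004]
eef_rot: [0.001, 0.0, 1.0, 0.0]
wrist_force: [-0.1, -0.9, 5.6]
opening: 0.658
grasp_force: 64.1
```

Emit:
jog_arm:
  series:
    - [[0,0,-5,0,0,0,52],[0,0,-20,0,0,0,52],[0,0,-35,0,0,0,52],[0,0,-35,0,0,0,52],[0,0,-25,0,0,0,52],[0,0,-5,0,0,0,52],[0,0,0,0,0,0,52],[0,0,0,0,0,0,52],[0,0,0,0,0,0,52],[0,0,0,0,0,0,52]]

```text
time_s: 24.9
eef_pos: [0.5982, 0.2419, 0.1221]
eef_rot: [-0.001, 0.0, 1.0, -0.0]
wrist_force: [0.2, 0.0, -0.8]
opening: 0.658
grasp_force: 63.8
```

```bash
python3 - <<'E'
from bench import ctrl
from h import *
o=ctrl.get_obs();print(o["eef_pos"],o["wrist_force"],o["opening"])
for n in("side","top"):
    c=ctrl.camera(n);w=cloud(c);f=c["frame"];hsv=cv2.cvtColor(f,cv2.COLOR_BGR2HSV)
    m=(hsv[...,0]>4)&(hsv[...,0]<32)&(hsv[...,1]>90)&(np.hypot(w[...,0]-.6,w[...,1]-.242)<.05)
    p=w[m];print(n,len(p),np.round(np.percentile(p,[1,50,99],axis=0),4) if len(p) else "")
    if n=="side":
        u,v=proj(c,o["eef_pos"]);x0,y0=int(u)-30,int(v)-25;print(x0,y0,u,v)
        cv2.imwrite("pics/c10.png",cv2.resize(f[y0:y0+45,x0:x0+60],(800,600),interpolation=cv2.INTER_CUBIC))
E
```

```text
[0.59818096 0.24185745 0.12209067] [ 0.1696549   0.00266672 -0.82179863] 0.6578180135880526
side 138 [[0.5718 0.2204 0.1237]
 [0.5987 0.2509 0.136 ]
 [0.6291 0.2733 0.1897]]
225 214 255.88329550424442 239.03066903623272
top 143 [[ 0.5567  0.2035 -0.0034]
 [ 0.5852  0.2366  0.136 ]
 [ 0.6322  0.288   0.4386]]
```

View pics/c10.png

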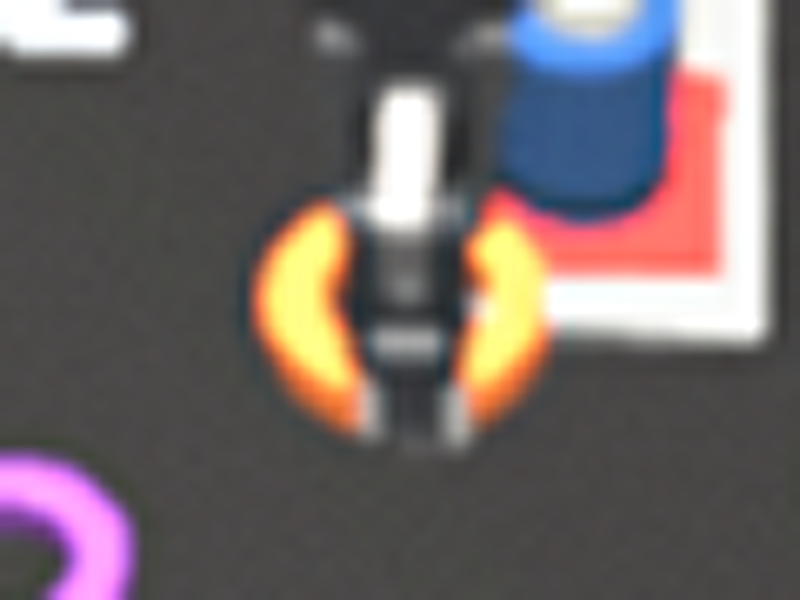

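The ring is held level: it spans 252–550 and the fingertips are at 415. By depth its centre is at x≈0.600 in the side camera's frame, against ≈0.566 for the booster. Carry it over.

Emit:
jog_arm:
  series:
    - [[2,-10,0,0,0,0,52],[4,-25,0,0,0,0,52],[5,-35,0,0,0,0,52],[5,-40,0,0,0,0,52],[5,-40,0,0,0,0,52],[5,-40,0,0,0,0,52],[4,-35,0,0,0,0,52],[3,-20,0,0,0,0,52],[1.4,-6.5,0,0,0,0,52],[0,0,0,0,0,0,52]]

```text
time_s: 26.0
eef_pos: [0.5643, -0.0102, 0.124]
eef_rot: [0.0, 0.001, 1.0, 0.0]
wrist_force: [0.9, 0.6, -1.4]
opening: 0.66
grasp_force: 63.8
```

Emit:
jog_arm:
  series:
    - [[0,0,10,0,0,0,52],[0,0,15,0,0,0,52],[0,0,6,0,0,0,52],[0,0,0,0,0,0,52],[0,0,0,0,0,0,52],[0,0,0,0,0,0,52],[0,0,0,0,0,0,52],[0,0,0,0,0,0,52],[0,0,0,0,0,0,52],[0,0,0,0,0,0,52]]

```text
time_s: 27.0
eef_pos: [0.5647, -0.0094, 0.0932]
eef_rot: [0.0, 0.0, 1.0, -0.0]
wrist_force: [0.7, -0.0, -1.0]
opening: 0.665
grasp_force: 63.8
```

```bash
python3 - <<'E'
from bench import ctrl
from h import *
o=ctrl.get_obs();print(o["eef_pos"],o["wrist_force"],o["opening"])
for n in("side","top"):
    c=ctrl.camera(n);w=cloud(c);f=c["frame"];hsv=cv2.cvtColor(f,cv2.COLOR_BGR2HSV)
    near=(np.hypot(w[...,0]-.567,w[...,1]+.0095)<.045)
    m=(hsv[...,0]>4)&(hsv[...,0]<34)&(hsv[...,1]>80)&near&(w[...,2]>.08)&(w[...,2]<.13)
    p=w[m];print(n,"ring",len(p),np.round(np.percentile(p,[1,50,99],axis=0),4).tolist() if len(p) else "")
    m=(hsv[...,0]>60)&(hsv[...,0]<90)&(hsv[...,1]>60)&near&(w[...,2]>.012)&(w[...,2]<.085)
    p=w[m];print(n,"booster",len(p),np.round(np.percentile(p,[1,50,99],axis=0),4).tolist() if len(p) else "")
    if n=="side":
        u,v=proj(c,o["eef_pos"]);x0,y0=int(u)-30,int(v)-20;print(x0,y0,u,v)
        cv2.imwrite("pics/c11.png",cv2.resize(f[y0:y0+45,x0:x0+60],(800,600),interpolation=cv2.INTER_CUBIC))
E
```

```text
[ 0.56467396 -0.00941195  0.0931559 ] [ 0.67812592 -0.00675591 -1.03615807] 0.6647727383338736
side ring 101 [[0.5377, -0.0296, 0.095], [0.5772, 0.0014, 0.1064], [0.5945, 0.027, 0.121]]
side booster 130 [[0.5458, -0.0191, 0.0188], [0.5648, 0.0029, 0.0399], [0.5864, 0.0146, 0.0774]]
239 169 269.91154993308265 189.08381523782109
top ring 0 
top booster 0
```

View pics/c11.png

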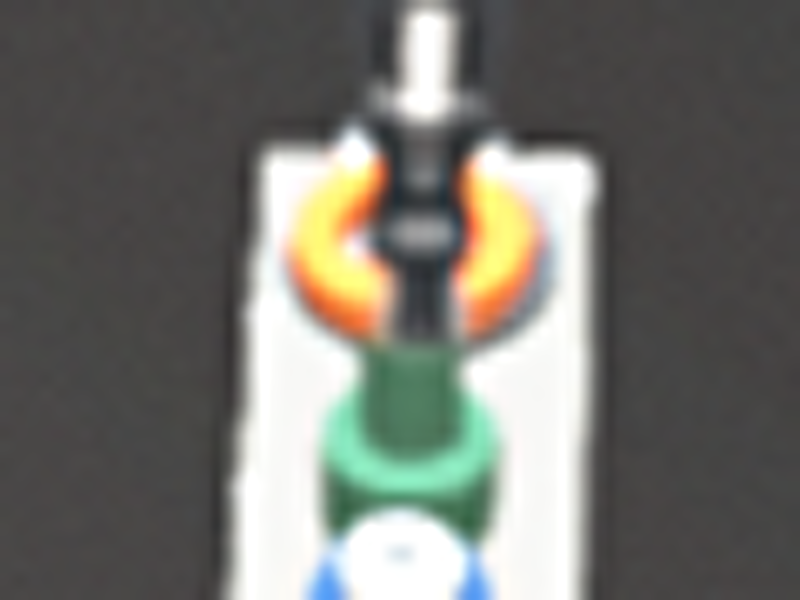

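The ring (288–545, centre 416) is coaxial with the neck (365–462) and foot (323–498) once the view's lean is allowed for. Depth gives both at x=0.566. Lower it.

Emit:
jog_arm:
  series:
    - [[0,0,5,0,0,0,52],[0,0,6,0,0,0,52],[0,0,6,0,0,0,52],[0,0,6,0,0,0,52],[0,0,6,0,0,0,52],[0,0,6,0,0,0,52],[0,0,6,0,0,0,52],[0,0,5,0,0,0,52],[0,0,3,0,0,0,52],[0,0,0,0,0,0,52]]

```text
time_s: 28.1
eef_pos: [0.5643, -0.0093, 0.0435]
eef_rot: [-0.0, 0.0, 1.0, 0.0]
wrist_force: [-0.1, -0.5, -1.1]
opening: 0.667
grasp_force: 63.8
```

Emit:
jog_arm:
  series:
    - [[0,0,2,0,0,0,52],[0,0,1.5,0,0,0,52],[0,0,1,0,0,0,52],[0,0,0.5,0,0,0,52],[0,0,0,0,0,0,52],[0,0,0,0,0,0,52],[0,0,0,0,0,0,52],[0,0,0,0,0,0,52],[0,0,0,0,0,0,52],[0,0,0,0,0,0,52]]

```text
time_s: 29.1
eef_pos: [0.5646, -0.0093, 0.039]
eef_rot: [0.0, 0.0, 1.0, -0.0]
wrist_force: [0.1, 0.3, -1.0]
opening: 0.665
grasp_force: 63.8
```

Emit:
jog_arm:
  series:
    - [[0,0,0.7,0,0,0,52],[0,0,0.5,0,0,0,52],[0,0,0,0,0,0,52],[0,0,0,0,0,0,62],[0,0,0,0,0,0,70],[0,0,0,0,0,0,74],[0,0,0,0,0,0,74],[0,0,-5,0,0,0,74],[0,0,-20,0,0,0,74],[0,0,-40,0,0,0,74]]

```text
time_s: 30.1
eef_pos: [0.5619, -0.0088, 0.1007]
eef_rot: [-0.003, 0.0, 1.0, 0.001]
wrist_force: [1.0, -0.3, 0.6]
opening: 0.867
grasp_force: 0.0
```

Emit:
jog_arm:
  series:
    - [[0,0,-40,0,0,0,74],[0,0,-40,0,0,0,74],[20,0,-30,0,0,0,74],[35,0,0,0,0,0,74],[40,0,0,0,0,0,74],[40,0,0,0,0,0,74],[35,0,0,0,0,0,74],[10,0,0,0,0,0,74],[0,0,0,0,0,0,74],[0,0,0,0,0,0,74]]

```text
time_s: 31.1
eef_pos: [0.3858, -0.0095, 0.2136]
eef_rot: [0.001, 0.001, 1.0, -0.0]
wrist_force: [0.0, -0.0, -0.6]
opening: 0.868
grasp_force: 0.0
```

```bash
python3 - <<'E'
from bench import ctrl
from h import *
o=ctrl.get_obs();print(o["time_s"],o["eef_pos"],o["wrist_force"])
ims=[]
for n in("side","top"):
    c=ctrl.camera(n);w=cloud(c);f=c["frame"]
    near=np.hypot(w[...,0]-.567,w[...,1]+.0095)<.045
    m=near&(w[...,2]>.046)&(w[...,2]<.06);p=w[m];print(n,"ring top",len(p),np.round(np.percentile(p,[1,50,99],axis=0),4).tolist())
    for k,a in {"conv":((.567,.0855),.024,.079,.1),"horn":((.567,-.104),.02,.078,.095),"boost":((.567,-.0095),.02,.072,.09)}.items():
        try: print(n,k,*[np.round(x,4) for x in disc(w,*a,it=4)])
        except ValueError: print(n,k,"hidden")
    u,v=proj(c,(.567,-.0095,.03));x0,y0=int(u)-50,int(v)-40
    ims.append(cv2.resize(f[y0:y0+80,x0:x0+100],(400,320),interpolation=cv2.INTER_CUBIC))
full=cv2.resize(f,(400,300));s=cv2.resize(ctrl.camera("side")["frame"],(400,280))
cv2.imwrite("pics/c12.png",np.vstack([np.hstack(ims),np.hstack([s,full[:280]])]))
E
```

```text
31.1 [ 0.38580515 -0.0095366   0.21360015] [ 0.03591783 -0.03475641 -0.57418846]
side ring top 123 [[0.5394, -0.0308, 0.0468], [0.5694, 0.001, 0.0518], [0.5947, 0.0212, 0.0594]]
side conv [0.5662 0.089 ] 53 [0.0231 0.0276]
side horn [ 0.5652 -0.1009] 27 [0.0182 0.0278]
side boost [ 0.5661 -0.0068] 45 [0.0243 0.0297]
top ring top 255 [[0.5416, -0.0374, 0.0472], [0.5694, -0.0107, 0.0513], [0.5986, 0.0184, 0.0564]]
top conv [0.5689 0.0857] 91 [0.0258 0.0255]
top horn [ 0.5689 -0.1049] 65 [0.0216 0.0232]
top boost [ 0.5689 -0.0097] 88 [0.0263 0.0233]
```

View pics/c12.png

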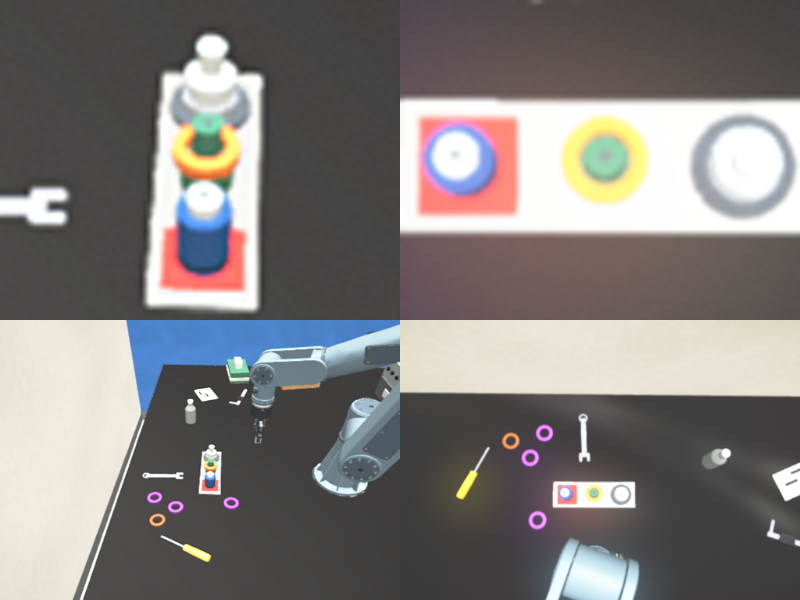

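The final picture shows the converter on the mat (205,230 in the side crop), the ring flat on the booster (207,150), and the horn on the anvil (210,80). The ring's top is at 0.0515–0.052 m, as expected. The spanner, screwdriver and bottle are where they were. Handing in.

```bash
python3 -c "
from bench import ctrl
print(ctrl.hand_in())"
```

```text
the job is handed in; nothing more can be done
None
```

The welding stack is laid out in the order asked and handed in at about 31 s: the converter is on the mat, the horn on the anvil, the booster midway between them, and the orange ring flat on its shoulder.

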